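# Lay the long marker down on the packing clipboard

## Robot

A 7-joint arm with a two-finger parallel gripper is mounted at the origin on the work surface. World frame = base frame: x ahead of the robot, y to its left, z up, the work surface at z = 0. Lengths are in m, angles in rad, forces in N, time in s.
With the tool pointing down it reaches from about 0.425 to 0.825 m from the base axis. Payload 3.6 kg.
Tool frame: the origin (TCP) lies where the fingers leave the gripper's body, on its centre line; the fingertips stand 73 mm ahead of it and the grasp point (between the pads) lies 54 mm ahead of it; x points along the fingers, y is the direction in which the jaws open and shut, and the axes are right-handed (so a half turn about x gives the same grasp; the last joint's range is limited). The gripper opens to 85 mm and grips with 20 to 120 N. Pads are 22 mm wide; open, the fingers measure 114 mm over their backs; the gripper's body (76 mm by 85 mm) begins 54 mm behind the grasp point. The pads swing forward as they close: fully open they stand 13 mm farther back than shut.
Start: joints at [-1.308, 0.615, -0.013, 1.423, 0.008, 1.103, -0.04], TCP at [0.186, 0.623, 0.304] pointing down, gripper open.
Joint ranges: [-3.12, 3.12], [-0.3, 2.06], [-1.34, 1.32], [0.26, 2.42], [-1.36, 4.5], [0.01, 1.98], [-2.84, 2.84]. Speed limits (rad/s): [2.79, 2.79, 3.14, 3.14, 3.14, 3.14, 3.14].

## Interface

Orientations are given as a unit quaternion [x, y, z, w].
In Python, from station import arm, snapshot, camera_info, ticket gives the robot as it stands. Calls block until the motion is done:
- arm.movep(position, orientation): joint-space move of the TCP to a pose.
- arm.line_to(position, velocity=0.15, ori=None): straight line of the TCP; ori=None keeps the orientation; velocity is the mean speed in m/s.
- arm.move_j(angles): joint-space move.
- arm.move_gripper(opening, effort=None): opening from 0.0 (shut) to 1.0 (fully open); effort is the grip in N (None keeps the last); returns when the fingers have stopped.
- arm.pause(seconds).
- arm.ik(position, orientation): joint angles nearest the present ones, or None.
- snapshot(name): name is "scene" or "top" or "wrist"; returns the picture (400x640x3 uint8, blue, green, red); there is no depth.
- camera_info(name): a dict with "fx", "fy", "cx", "cy" (pixels), "R" (3x3) and "t" (3): a world point X has camera coordinates R X + t; the wrist camera has in their place "T_tool_cam" (4x4, takes a point from camera to tool coordinates, whose origin is the TCP and whose axes are the tool frame's). Camera axes: x right, y down, z forward; pixel columns grow to the right and rows downward; lengths in m; the calibration is good to about 2 mm. A picture is of the moment at which its call begins: read the wrist's pose just before it. camera_info takes no time and is no camera call.
A pose or a line that the arm cannot do raises arm.MotionError and nothing moves.
- ticket.finish_job(): hands the job in, once; it reports no verdict.
Readings, each from a call of its own:
- arm.read_time(): time.
- arm.read_joint_positions(): joint angles.
- arm.read_dq(): joint speeds.
- arm.read_effort(): joint torques, N m.
- arm.read_tool_pos(): TCP position.
- arm.read_eef_rot(): TCP orientation.
- arm.read_ft_force(): force on the tool from outside, world axes, zero at the start.
- arm.read_wrist_torque(): the same for the moment, N m.
- arm.read_opening(): opening from 0.0 (shut) to 1.0 (fully open).
Only numpy, scipy, OpenCV 4.12 (cv2) and the standard library are available. Lean on these libraries where they do the work, as an engineer would, in place of code of your own. Each camera call takes 0.05 s, during which the arm holds its last target.

## Task

At the food pantry's packing table, take the longest marker, which stands upright in the wooden rack, and lay it lengthwise on the middle of the clipboard. Do it by pressing its foot on the clipboard while you pinch it near the top, so that it swings down between the fingers; keep hold until it lies nearly flat, and only then let go. Leave the two short markers standing in the rack.

Things in the scene. Friction and masses are not known exactly. Their poses are not given: they have to be found in the camera images.
- long_marker_mid (a point): centre of the longest marker: square stick 22 x 22 x 150 mm, 40 to 85 g, white, black cap on the upper 45 mm. z axis from foot to cap end; x, y square to its flat sides. Upright in one of three sockets (varies), foot 10 mm above the table. Pinched at 25 N on two flat sides within 30 mm of the cap end, it turns in the fingers, clear of the palm, as the hand arcs over about its pressed foot.
- sheet (a point): centre of the clipboard's upper face, 6 mm above the table: a brown board 250 x 170 x 6 mm with a white sheet, lying fixed on the table. x axis along its length, towards the end with the steel clip (the clip covers the last 30 mm, 97 to 125 mm from the centre, and stands 8 mm above the board; the rest is flat), y across, z up.
- short_a_mid (a point): centre of a short marker: like the long one, 22 x 22 mm but 105 mm long, upright in another socket, top at 115 mm. z axis along it, upwards.
- short_b_mid (a point): centre of the other short marker, the same as the first, in the remaining socket. The rack is a wooden block 56 x 180 x 40 mm fixed to the table, its three square sockets in a row 62 mm apart, 30 mm deep, with 1.5 mm play round each marker; the row runs along the markers' y axes, so the space on both x sides of a marker is free.
Mind the look-alikes: they are no part of the job. What is shaped like the part that bears long_marker_mid but blue or turquoise is not meant.

How it is judged:
By the outcome, as a careful person would: the job done as asked, in the order asked, and still so for the second after the job is handed in, with the robot touching nothing.
It also fails if it takes over 45 s, if anything falls off the work surface, if the arm or the gripper's body presses on something with over 40 N, if the wrist force passes 120 N, or if a joint passes its speed limit or range.

## Working session

There is one attempt and no reset: what is moved stays moved. The work goes in short steps, each a Python script; the robot and the scene stay as the last script left them, time stands still between calls to the robot, and variables do not carry over. Pictures are saved under pics/ and viewed, and the job is handed in when it is done.

```bash
ls; mkdir -p pics
python3 - <<'E'
from station import arm, snapshot, camera_info, ticket
import cv2
for n in ("scene","top","wrist"):
    cv2.imwrite(f"pics/{n}0.png",snapshot(n))
    print(n,camera_info(n))
print(arm.read_time(),arm.read_tool_pos(),arm.read_eef_rot(),arm.read_opening())
E
```

```text
pics
scene {'fx': 415.79212993227725, 'fy': 415.79212993227725, 'cx': 323.45754265965013, 'cy': 194.39437188881976, 'R': array([[-0.77179476,  0.63579799, -0.00968326],
       [ 0.38432818,  0.45429556, -0.80368364],
       [-0.50658138, -0.62400037, -0.59497802]]), 't': array([ 0.41610328, -0.12907861,  1.14046155])}
top {'fx': 383.45427812138377, 'fy': 383.45427812138377, 'cx': 322.5876347625292, 'cy': 197.77262918904174, 'R': array([[ 0.12725319, -0.99186532, -0.00313172],
       [-0.97163528, -0.12402199, -0.20135402],
       [ 0.19932766,  0.02866584, -0.97951353]]), 't': array([-0.05452472,  0.55039218,  0.84743122])}
wrist {'fx': 316.2832826259836, 'fy': 316.2832826259836, 'cx': 317.62778340216636, 'cy': 193.9678672423175, 'T_tool_cam': array([[ 5.66754117e-04, -2.80898704e-01,  9.59737254e-01,
        -7.03615725e-02],
       [ 9.99999839e-01,  1.46937437e-04, -5.47524323e-04,
        -6.95835702e-04],
       [ 1.27775403e-05,  9.59737410e-01,  2.80898742e-01,
        -7.08287380e-02],
       [ 0.00000000e+00,  0.00000000e+00,  0.00000000e+00,
         1.00000000e+00]])}
0.15 [0.18556842 0.62249147 0.30299133] [ 0.10135268  0.69980958 -0.10274467  0.69959826] 1.0018792790293378
```

View pics/scene0.png

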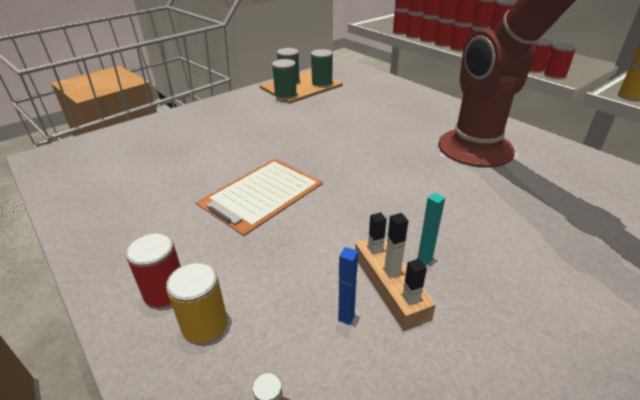

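View pics/top0.png

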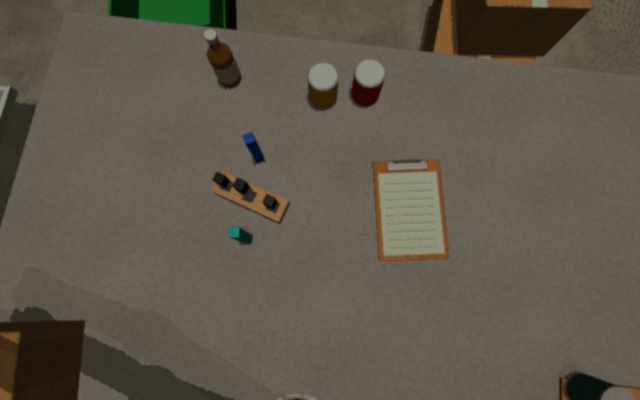

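View pics/wrist0.png

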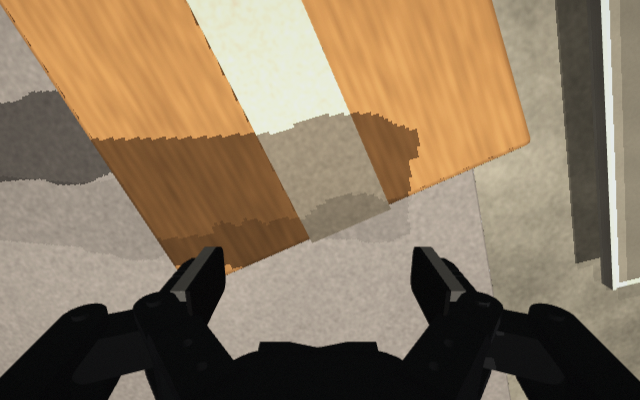

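The pictures show three black-capped white sticks in the rack (scene: 377,230; 397,245; 414,281) and two look-alikes without black caps, blue at (347,285) and turquoise at (431,228). The middle one looks longest. The clipboard is at top (412,210), with its clip at the upper end. I'll confirm with an enlarged crop.

Run:
```python
import cv2,numpy as np
s=cv2.imread("pics/scene0.png")[190:340,320:470]; t=cv2.imread("pics/top0.png")
a=cv2.resize(s,(600,600),interpolation=cv2.INTER_CUBIC)
cv2.imwrite("pics/c_scene.png",a)
b=cv2.resize(t[120:250,190:310],None,fx=4.6,fy=4.6,interpolation=cv2.INTER_CUBIC)
cv2.imwrite("pics/c_top.png",cv2.convertScaleAbs(b,alpha=1.6))
b=cv2.resize(t[150:270,360:460],None,fx=5,fy=5,interpolation=cv2.INTER_CUBIC)
cv2.imwrite("pics/c_clip.png",b)
```

```text
(no output)
```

View pics/c_scene.png

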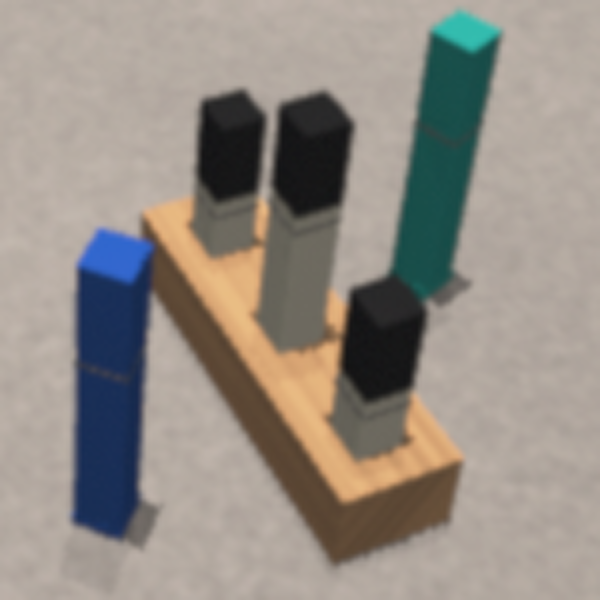

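View pics/c_top.png

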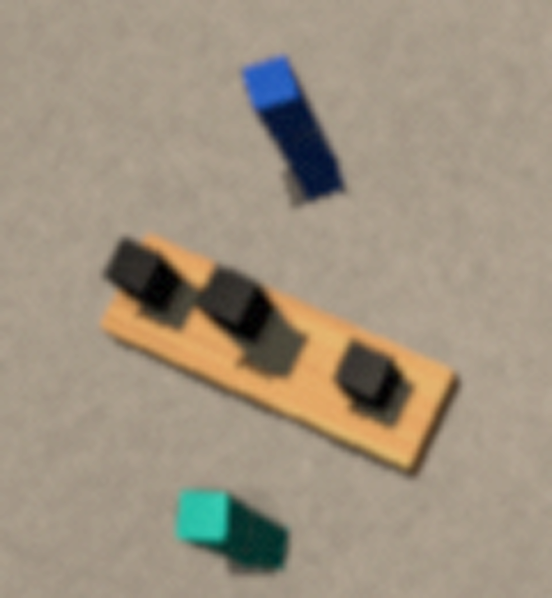

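View pics/c_clip.png

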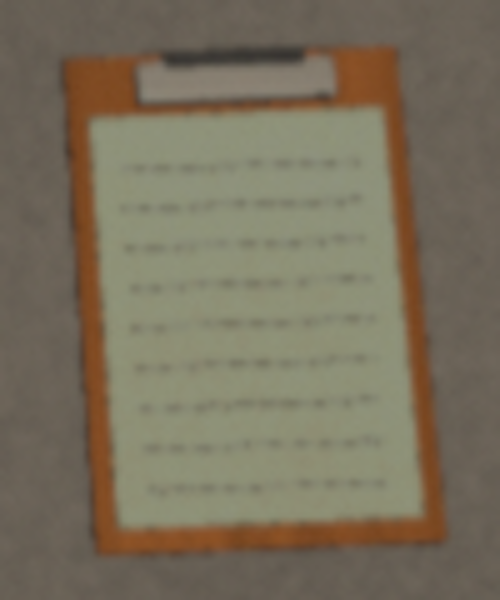

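```bash
cat > h.py <<'E'
import numpy as np
from station import arm, snapshot, camera_info, ticket
from scipy.optimize import least_squares
from scipy.spatial.transform import Rotation as Ro
C={n:camera_info(n) for n in("scene","top")}
def proj(n,X):
    c=C[n];p=np.atleast_2d(X)@c["R"].T+c["t"]
    return np.c_[c["fx"]*p[:,0]/p[:,2]+c["cx"],c["fy"]*p[:,1]/p[:,2]+c["cy"]]
def bp(n,uv,z):
    c=C[n];d=c["R"].T@np.array([(uv[0]-c["cx"])/c["fx"],(uv[1]-c["cy"])/c["fy"],1]);o=-c["R"].T@c["t"]
    return o+d*(z-o[2])/d[2]
def cm(p):return np.array([[*p,1.]])
E
python3 - <<'E'
from h import *
for n,pts,z in [("top",[(373,162),(439.4,159.4),(448.6,258),(379.6,260.6)],.006),("top",[(222.6,171.1),(288.9,201.5),(279.1,222.2),(212.4,191.3)],.04),("scene",[(355,243.75),(406.25,315.5),(435.75,305)],.04),
 ("top",[(240.7,183.7)],.16),("scene",[(399,218.5)],.16),("top",[(220.0,178.5),(270,201.7)],.115),("scene",[(378,217),(416.8,265.5)],.115),
 ("scene",[(198.5,202),(245,230.5),(322,185),(275.5,161)],.006)]:
    P=np.array([bp(n,p,z)[:2] for p in pts]);print(n,z,P.round(4).tolist(),P.mean(0).round(4),np.linalg.norm(np.diff(P,axis=0),axis=1).round(4),np.degrees(np.arctan2(*np.diff(P,axis=0).T[::-1])).round(1))
E
```

```text
top 0.006 [[0.6711, -0.0978], [0.6992, -0.2642], [0.4546, -0.3026], [0.4273, -0.1385]] [ 0.563  -0.2008] [0.1688 0.2476 0.1664] [ -80.4 -171.1   99.4]
top 0.04 [[0.591, 0.2662], [0.5368, 0.0951], [0.4845, 0.1109], [0.5383, 0.2815]] [0.5377 0.1884] [0.1795 0.0547 0.1789] [-107.6  163.2   72.5]
scene 0.04 [[0.5434, 0.0989], [0.5929, 0.269], [0.5415, 0.2856]] [0.5593 0.2178] [0.1772 0.054 ] [ 73.8 162.1]
top 0.16 [[0.5398, 0.1868]] [0.5398 0.1868] [] []
scene 0.16 [[0.5419, 0.1918]] [0.5419 0.1918] [] []
top 0.115 [[0.5553, 0.2459], [0.5175, 0.1274]] [0.5364 0.1866] [0.1243] [-107.7]
scene 0.115 [[0.5231, 0.1318], [0.5607, 0.2509]] [0.5419 0.1913] [0.1249] [72.5]
scene 0.006 [[0.6959, -0.2559], [0.6654, -0.103], [0.4394, -0.1264], [0.4632, -0.2884]] [ 0.566  -0.1935] [0.1559 0.2272 0.1638] [ 101.3 -174.1  -81.7]
```

The long marker is confirmed as the middle stick: black cap, top at scene (399,218), and its top fits z = 0.16 in both cameras. It stands at about (0.541, 0.189), and the rack row runs at 72.4°. The board is centred at about (0.563, -0.20) with yaw of about 9°. The cameras differ by about 5 mm, so I'll go above the marker and refine with the wrist camera.

```bash
cat >> h.py <<'E'
import cv2
def quat(a):
    c,s=np.cos(a),np.sin(a)
    return Ro.from_matrix(np.array([[0,0,-1],[c,s,0],[s,-c,0]]).T).as_quat()
def wcam(pos,q):
    T=np.eye(4);T[:3,:3]=Ro.from_quat(q).as_matrix();T[:3,3]=pos
    w=camera_info("wrist");M=np.linalg.inv(T@w["T_tool_cam"])
    w["R"],w["t"]=M[:3,:3],M[:3,3];return w
def wshot(name):
    p=arm.read_tool_pos();q=arm.read_eef_rot();im=snapshot("wrist")
    cv2.imwrite(f"pics/{name}.png",im);C[name]=wcam(p,q)
    np.savez(f"pics/{name}.npz",p=p,q=q);return im
def wload(name):
    d=np.load(f"pics/{name}.npz");C[name]=wcam(d["p"],d["q"])
E
python3 - <<'E'
from h import *
R=Ro.from_quat(arm.read_eef_rot()).as_matrix();print(np.degrees(np.arctan2(R[1,1],R[0,1])))
a0=np.radians(-17.6)
for k in(0,np.pi):
    for p,a in(((.541,.189,.32),a0),((.541,.189,.194),a0),((.48,-.21,.2),np.radians(-81.1)),((.61,-.19,.08),np.radians(-81.1))):
        j=arm.ik(p,quat(a+k));print(k,None if j is None else np.round(j,2))
E
```

```text
73.40434426238002
0 [-0.68  0.51  0.48  1.64 -0.26  1.05 -0.43]
0 [-0.62  0.65  0.39  1.79 -0.34  0.77 -0.36]
0 [-0.21  0.76  0.98  1.93 -0.8   0.91 -0.24]
0 [ 0.02  0.91  0.44  1.65 -0.55  0.7  -0.68]
3.141592653589793 [-0.16  0.5  -0.33  1.62  0.18  1.05  2.29]
3.141592653589793 [-0.14  0.65 -0.38  1.77  0.32  0.78  2.16]
3.141592653589793 [ 0.28  0.56  0.14  1.91 -0.11  0.68  2.21]
3.141592653589793 [ 0.35  0.87 -0.14  1.64  0.18  0.65  1.84]
```

Run:
```python
from h import *
arm.movep((.541,.189,.33),quat(np.radians(-17.6)))
im=wshot("w1");print(arm.read_time(),arm.read_tool_pos(),arm.read_joint_positions())
print(proj("w1",[[.541,.189,.16]]))
```

```text
2.225 [0.54052151 0.19082545 0.32970804] [-0.68236803  0.50286257  0.48195594  1.62607033 -0.25758802  1.07667159
 -0.4321462 ]
[[318.51457236 196.58311604]]
```

View pics/w1.png

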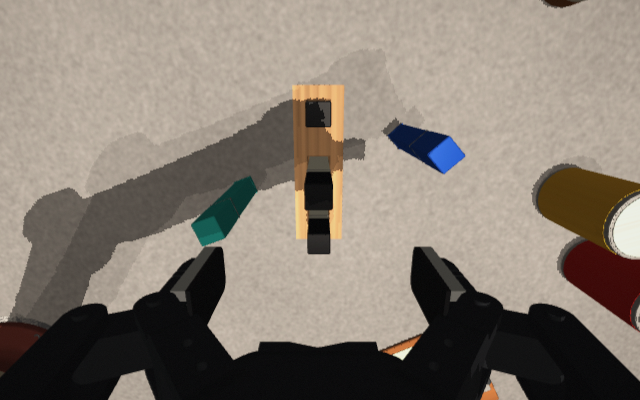

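Run:
```python
import cv2
im=cv2.imread("pics/w1.png")[80:260,260:380]
cv2.imwrite("pics/w1c.png",cv2.convertScaleAbs(cv2.resize(im,None,fx=3.3,fy=3.3,interpolation=cv2.INTER_CUBIC),alpha=2.2,beta=10))
```

```text
(no output)
```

View pics/w1c.png

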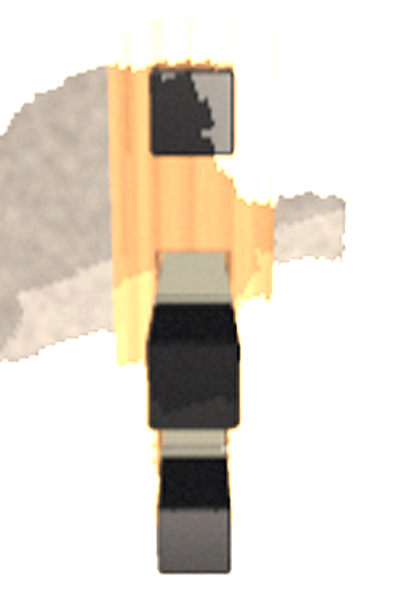

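Run:
```python
from h import *
wload("w1")
L=bp("w1",(318.8,197),.16);A=bp("w1",(318.5,113.9),.115);B=bp("w1",(318.8,243.6),.115)
print(L,A,B,(A+B)/2,np.linalg.norm(A-B),np.degrees(np.arctan2(*(B-A)[1::-1])))
print(arm.read_ft_force(),arm.read_opening())
```

```text
[0.54111305 0.18860269 0.16      ] [0.55952608 0.24810575 0.115     ] [0.52285837 0.12978684 0.115     ] [0.54119223 0.18894629 0.115     ] 0.12387043518267912 -107.21850865659552
[ 0.57928996  0.3336122  -0.97835654] 0.999916837154431
```

The wrist view agrees: marker at (0.5412, 0.1888), sockets 123.9 mm apart over two pitches (124 expected), row at 72.8°. Grasping now.

Run:
```python
from h import *
q=quat(np.radians(-17.2))
arm.line_to((.5412,.1888,.24),velocity=.15,ori=q)
arm.line_to((.5412,.1888,.193),velocity=.08,ori=q)
print(arm.read_tool_pos(),arm.read_ft_force())
arm.move_gripper(0.0,25)
arm.pause(.2)
print(arm.read_tool_pos(),arm.read_ft_force(),arm.read_opening(),arm.read_time())
wshot("w2")
```

```text
[0.54155729 0.18878867 0.19330543] [ 0.1655734  -0.30569938  0.44330607]
[0.54112524 0.18888279 0.1931836 ] [-0.53265049 -0.21381809  3.00977374] 0.2545590610220128 4.5
```

View pics/w2.png

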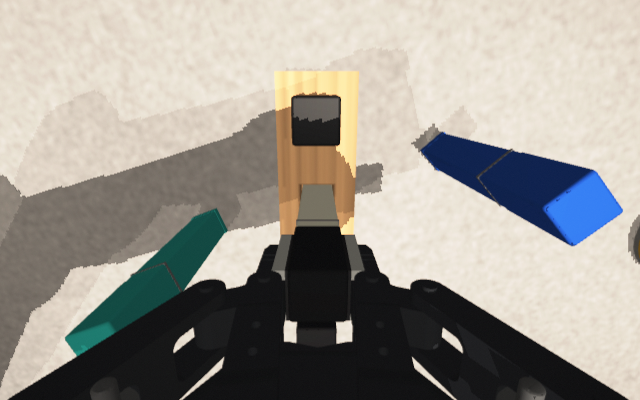

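Gripped: opening 0.2546 ≈ 21.6 mm, and the picture shows the cap between the pads. Next is to lift, move to the board and refine the board pose.

Run:
```python
from h import *
arm.line_to((.5412,.1888,.25),velocity=.08)
arm.line_to((.5412,.1888,.345),velocity=.2)
print(arm.read_ft_force(),arm.read_opening())
arm.movep((.480,-.212,.33),quat(np.radians(-80.7)))
arm.pause(.2)
wshot("w3"); cv2.imwrite("pics/s3.png",snapshot("scene"))
print(arm.read_tool_pos(),arm.read_ft_force(),arm.read_wrist_torque(),arm.read_opening(),arm.read_time(),arm.read_joint_positions())
```

```text
[ 0.07225403  0.54250064 -0.96262292] 0.2565264982323956
[ 0.48039274 -0.21133693  0.32995091] [ 0.85442954  0.68730838 -0.1484234 ] [-0.0745467   0.01579954 -0.01699355] 0.25674571974121363 7.8417 [-0.17393739  0.49920362  0.84257857  1.76253629 -0.41964615  1.0701548
 -0.59220315]
```

View pics/w3.png

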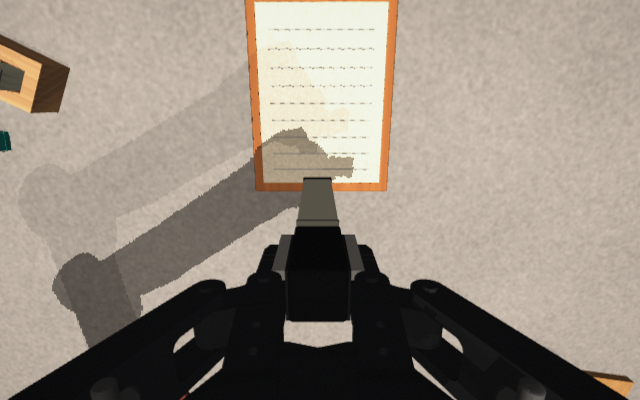

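View pics/s3.png

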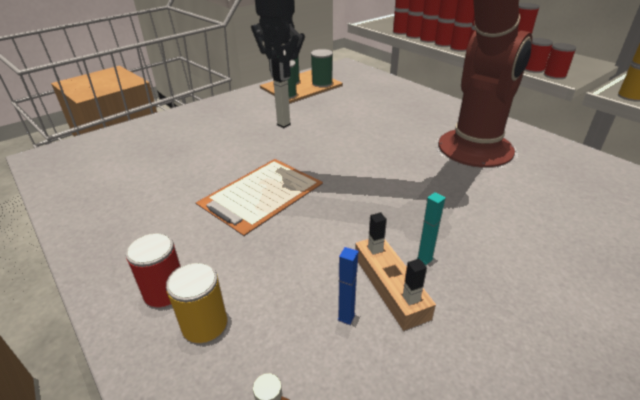

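Marker held upright, and the short markers are still in the rack. The near board corners appear at wrist (256,191) and (387,190), with side edges leaving the top row at 246 and 398.

Run:
```python
from h import *
wload("w3")
im=cv2.imread("pics/w3.png").astype(int)
for r in (10,60,100,185,188):
    m=(im[r,:,2]-im[r,:,0]>50)&(np.arange(640)>200)&(np.arange(640)<450)
    x=np.where(m)[0];print(r,x.min(),x.max())
for c in (275,350,370):
    m=(im[150:220,c,2]-im[150:220,c,0]>50);print(c,150+np.where(m)[0].max())
l=[bp("w3",p,.006) for p in((256,191),(387,190.5))];print(l,np.linalg.norm(l[0]-l[1]))
```

```text
10 245 397
60 248 394
100 251 391
185 256 386
188 256 386
275 190
350 191
370 191
[array([ 0.42835504, -0.13958428,  0.006     ]), array([ 0.4568834 , -0.30681914,  0.006     ])] 0.16965071508758928
```

Run:
```python
from h import *
wload("w3")
f=lambda u,v:bp("w3",(u,v),.006)[:2]
l=f(244.8,10)-f(256,188);r=f(397.3,10)-f(386.7,188)
y=[np.degrees(np.arctan2(d[1],d[0])) for d in(l,r)];e=f(387,190.9)-f(256,190.9)
print(y,np.degrees(np.arctan2(e[0],-e[1])))
Y=np.radians(9.5);c=(f(256,190.9)+f(387,190.9))/2+.125*np.array([np.cos(Y),np.sin(Y)]);print(c)
# foot of marker seen at approx (317,178) lower end far edge
print(proj("w3",[[*arm.read_tool_pos()[:2],.33-.054-.131]]))
```

```text
[np.float64(9.79061297546433), np.float64(9.683605064980114)] 9.453598146049957
[ 0.5657092  -0.20262394]
[[317.03329633 190.78269031]]
```

```bash
cat >> h.py <<'E'
CB=np.array([.565,-.2005]);YB=np.radians(9.6);UB=np.array([np.cos(YB),np.sin(YB)]);QB=quat(YB-np.pi/2)
def B(x,z):return (*(CB+UB*x),z)
E
python3 - <<'E'
from h import *
arm.line_to(B(-.086,.205),velocity=.15,ori=QB)
arm.pause(.15);f0=arm.read_ft_force();print(f0,arm.read_tool_pos())
z=.193
arm.line_to(B(-.086,z),velocity=.06)
while z>.183:
    z-=.001;arm.line_to(B(-.086,z),velocity=.03);arm.pause(.05)
    F=arm.read_ft_force()-f0;print(round(z,4),F.round(2),arm.read_tool_pos().round(4))
    if F[2]>7:break
np.save("f0.npy",f0)
print(arm.read_time(),arm.read_opening());wshot("w4")
E
```

```text
[-0.10361472  0.37072045 -0.61216476] [ 0.4806303  -0.21511651  0.20593983]
0.192 [ 0.35 -0.96  0.8 ] [ 0.4802 -0.2149  0.1921]
0.191 [0.7  0.19 0.48] [ 0.4802 -0.2149  0.191 ]
0.19 [-0.68 -0.19  0.05] [ 0.4802 -0.2148  0.19  ]
0.189 [-0.09  0.12  1.79] [ 0.4803 -0.215   0.1892]
0.188 [-0.72  1.3   9.58] [ 0.4804 -0.2151  0.1892]
10.825 0.2549412813362345
```

View pics/w4.png

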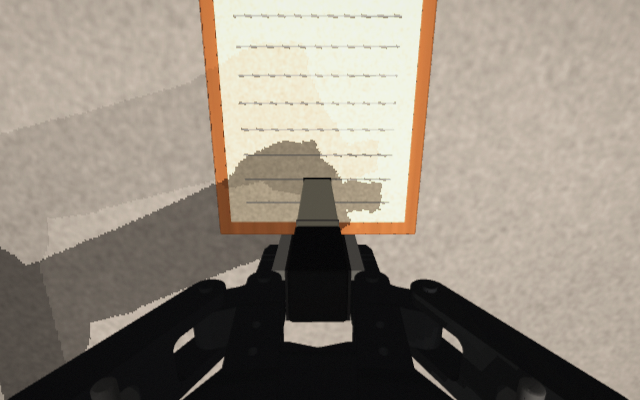

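Run:
```python
from h import *
wload("w4")
for uv in((317.5,178),(225,234),(414,234)):
    p=bp("w4",uv,.006)[:2]-CB;print(p@UB,p@[-UB[1],UB[0]])
```

```text
-0.07465491736193591 -0.00117080946363519
-0.12449792245963916 0.07907019286051427
-0.12454636210766498 -0.08486706037356297
```

The foot is on the board 50 mm from the near edge and centred across. Contact came at the predicted height. Now the arc, keeping about 8 N of press.

```bash
cat > arc.py <<'E'
import sys
from h import *
f0=np.load("f0.npy");h=.011;g=.131;d=.1832-g
def run(t0,t1,dz,step=3.):
    for th in np.arange(t0,t1+.01,step):
        t=np.radians(th);z=.006+h*np.sin(t)+g*np.cos(t)+d+dz
        z=max(z,.080)
        arm.line_to(B(-.075-h*np.cos(t)+g*np.sin(t),z),velocity=.07)
        F=arm.read_ft_force()-f0;p=arm.read_tool_pos()
        print(th,round(z,4),round(dz*1e3,2),F.round(1),(p[:2]-CB)@UB.round(4),p[2].round(4))
        if np.linalg.norm(F)>30:print("stop");break
        dz=np.clip(dz-(8-F[2])*.00006,-.005,.003)
    print(arm.read_time(),arm.read_opening(),dz)
run(float(sys.argv[1]),float(sys.argv[2]),float(sys.argv[3]))
wshot(sys.argv[4]);cv2.imwrite(f"pics/s_{sys.argv[4]}.png",snapshot("scene")[100:300,150:400].repeat(3,0).repeat(3,1))
E
python3 arc.py 2 30 -.0012 w5
```

```text
2.0 0.1883 -1.2 [-1.4 -0.1  8. ] -0.08176158665930947 0.1892
5.0 0.1885 -1.2 [-1.2  0.9  6.6] -0.07464735164062959 0.1891
8.0 0.1882 -1.29 [-0.8  0.3  6. ] -0.06761851576786897 0.1888
11.0 0.1875 -1.41 [-0.3  0.7  4.6] -0.060625819701985745 0.188
14.0 0.1864 -1.61 [-0.6  0.5  5.1] -0.05360988517890769 0.1869
17.0 0.1849 -1.79 [0.3 0.4 5.4] -0.04668804195866305 0.1853
20.0 0.1831 -1.95 [0.2 0.1 4.9] -0.039883916565240415 0.1835
23.0 0.1809 -2.14 [1.5 0.9 4.8] -0.03323709098676345 0.1813
26.0 0.1784 -2.33 [0.6 1.1 4.7] -0.026686748052593787 0.1787
29.0 0.1756 -2.52 [0.5 1.6 4. ] -0.02033498630337534 0.1758
13.375 0.2526851312298037 -0.0027631275367827213
```

View pics/s_w5.png

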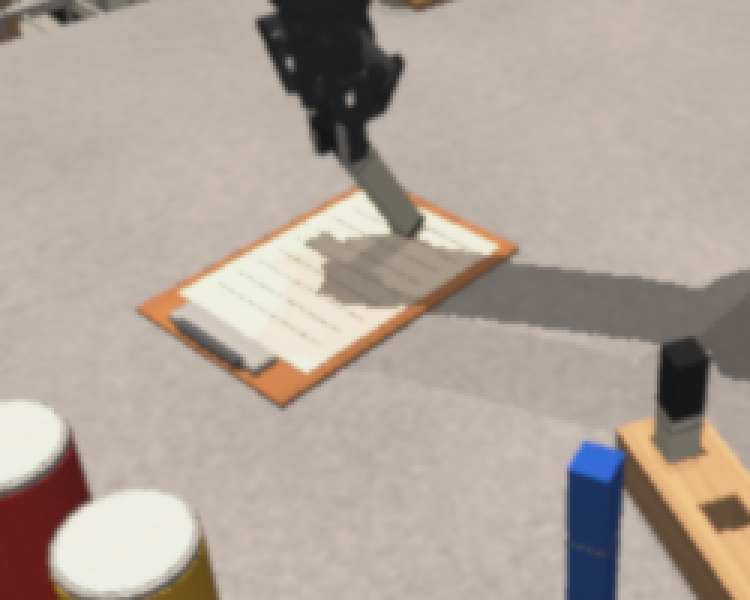

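View pics/w5.png

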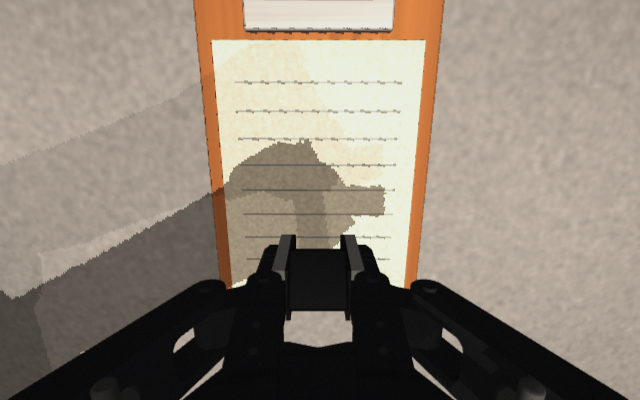

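```bash
python3 arc.py 32 62 -.0028 w6
```

```text
32.0 0.1723 -2.8 [1.5 0.5 5.8] -0.01412820989039763 0.1725
35.0 0.1689 -2.93 [2.7 0.7 5. ] -0.008160497723928791 0.169
38.0 0.1651 -3.11 [2.2 1.8 4.9] -0.002391112047017781 0.1652
41.0 0.161 -3.3 [2.  0.6 4.4] 0.00310530510255319 0.161
44.0 0.1566 -3.51 [1.9 0.4 3.7] 0.008213387851478326 0.1565
47.0 0.1518 -3.77 [2.6 0.7 2.7] 0.01317789727969429 0.1517
50.0 0.1467 -4.09 [ 2.1 -0.3  2.8] 0.01806810328748928 0.1465
53.0 0.1414 -4.4 [1.1 0.1 2.1] 0.022714439582881687 0.1411
56.0 0.1358 -4.75 [ 1.2 -0.5  2.7] 0.027387668492533285 0.1354
59.0 0.1301 -5.0 [ 1.  -0.5  1.9] 0.031610663635389814 0.1295
62.0 0.1244 -5.0 [ 0.2 -0.9  1.5] 0.03543458749633539 0.1238
16.225 0.25482510876975384 -0.005
```

View pics/s_w6.png

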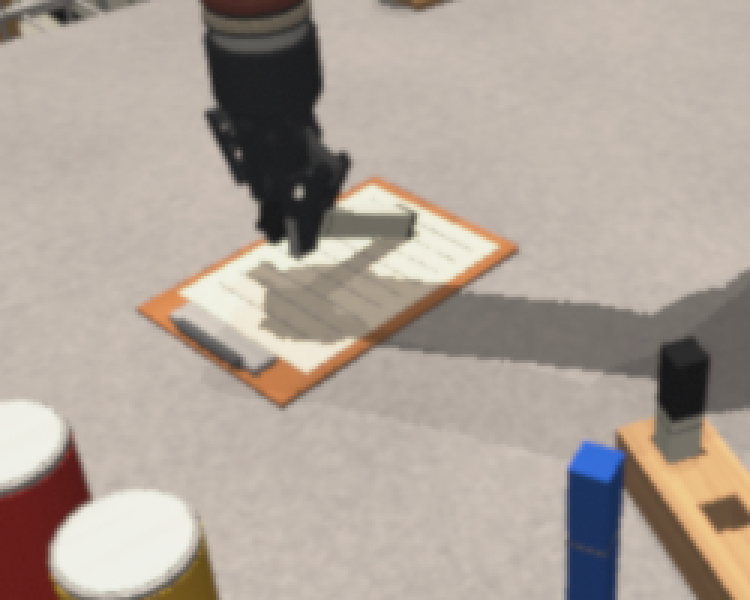

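Run:
```python
from h import *
for n in("w5","w6"):
    im=cv2.imread(f"pics/s_{n}.png")[1::3,1::3][50:100,90:170]
    cv2.imwrite(f"pics/z_{n}.png",cv2.resize(im,None,fx=9,fy=9,interpolation=cv2.INTER_CUBIC))
# predicted foot edge at board x=-.075, y=+-.011
for x in(-.075,-.080):
  print(x,(proj("scene",[[*(CB+UB*x+s*.011*np.array([-UB[1],UB[0]])),.006] for s in(1,-1)])-[240,150])*9)
```

```text
-0.075 [[419.1407096  260.50243289]
 [362.33807528 231.31076561]]
-0.08 [[432.15982419 252.55897073]
 [375.37601695 223.54290203]]
```

View pics/z_w6.png

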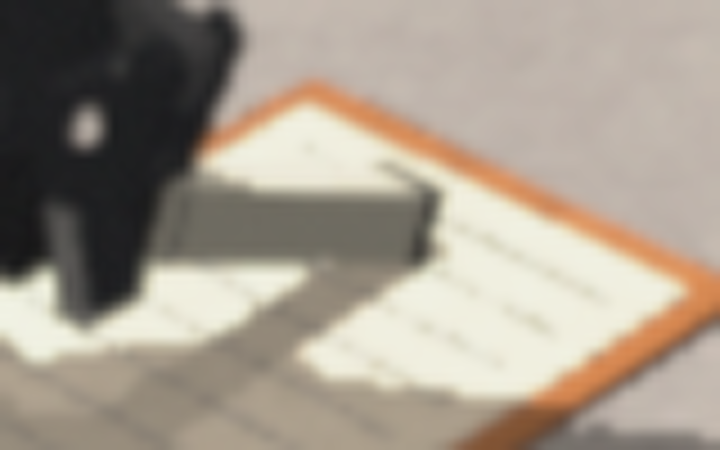

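View pics/z_w5.png

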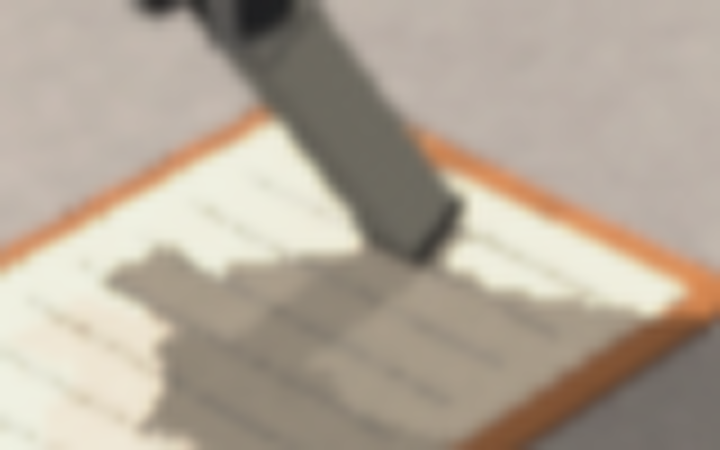

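The foot corner stays at the predicted pixel (415,264) in both crops, so it hasn't slid. The effective pivot radius fits g ≈ 0.1255 instead of 0.131. I'll update it and finish the swing.

```bash
sed -i 's/g=.131/g=.1255/; s/\.00006/.0001/' arc.py; python3 arc.py 67 88.1 -.001 w7
```

```text
67.0 0.1219 -1.0 [ 1.3 -0.6  2.4] 0.03637829168493538 0.1219
70.0 0.1154 -1.56 [ 1.6 -1.3  1. ] 0.03977410159934001 0.115
73.0 0.1086 -2.26 [ 1.1 -0.1  1.4] 0.04190467361571424 0.108
76.0 0.1018 -2.92 [ 1.1 -0.5  0.8] 0.0440043614007476 0.1012
79.0 0.0948 -3.64 [ 0.7 -0.5  1.1] 0.04596890822276319 0.0942
82.0 0.0877 -4.34 [ 1.3 -0.5  0.6] 0.04766034449968479 0.0872
85.0 0.0806 -5.0 [ 0.7 -0.5  1.3] 0.04898332474280352 0.0801
88.0 0.08 -5.0 [-0.4 -0.7  2.4] 0.049545611000410966 0.0798
18.325 0.25368120183993237 -0.005
```

View pics/s_w7.png

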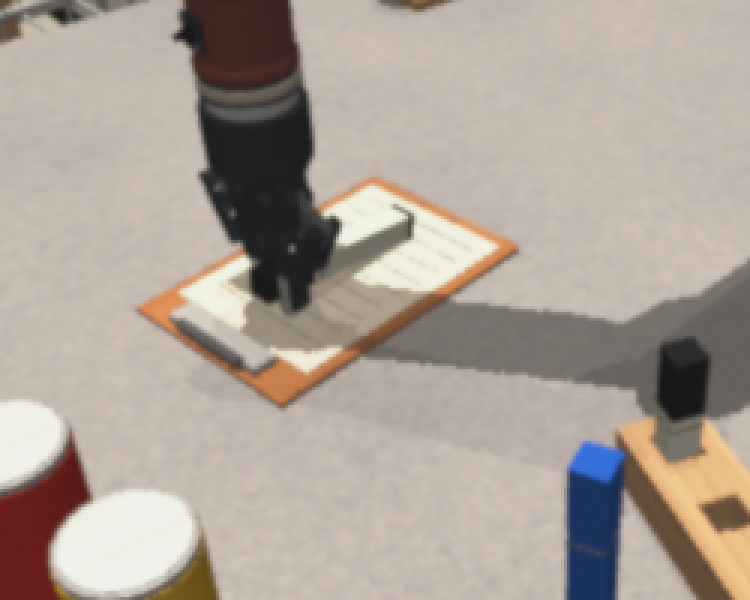

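Run:
```python
from h import *
im=cv2.imread("pics/s_w7.png")[1::3,1::3][50:115,70:150]
cv2.imwrite("pics/z_w7.png",cv2.resize(im,None,fx=9,fy=9,interpolation=cv2.INTER_CUBIC))
v=np.array([-UB[1],UB[0]])
for th in(90,85,80):
  t=np.radians(th)
  for al in(0,.07,.1):
    print(th,al,(proj("scene",[[*(CB+UB*(-.075+al*np.sin(t))+.011*v),.006+al*np.cos(t)]])-[220,150])*9)
```

```text
90 0 [[599.1407096  260.50243289]]
90 0.07 [[408.39326372 376.88478042]]
90 0.1 [[321.47713589 429.91565036]]
85 0 [[599.1407096  260.50243289]]
85 0.07 [[406.96817414 357.41045538]]
85 0.1 [[318.94583515 401.79801984]]
80 0 [[599.1407096  260.50243289]]
80 0.07 [[407.06982971 337.02852036]]
80 0.1 [[318.6791461  372.24569221]]
```

View pics/z_w7.png

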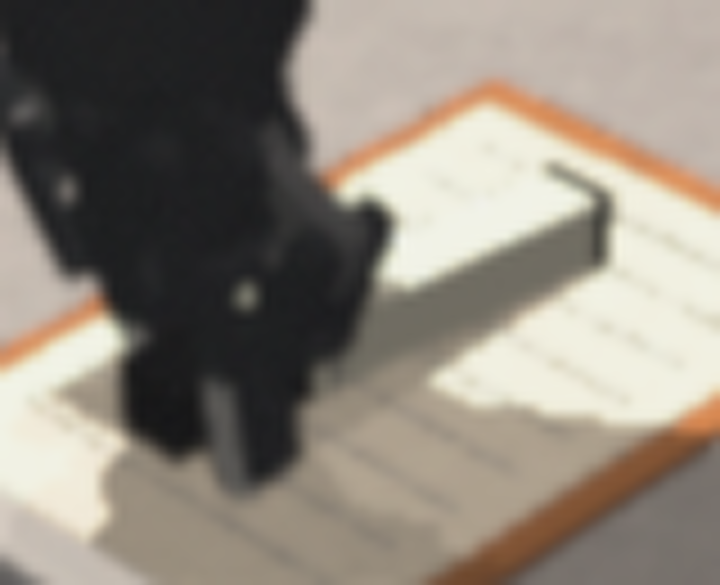

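It is about 5–6° off flat: the lower edge falls between the 85° and 80° predictions. I'll ease it a little lower while watching the force, then release.

Run:
```python
from h import *
f0=np.load("f0.npy")
for z in(.079,.078,.077,.076):
    arm.line_to(B(.0503,z),velocity=.03);arm.pause(.05)
    F=arm.read_ft_force()-f0;p=arm.read_tool_pos();print(z,F.round(1),p[2].round(4))
    if F[2]>5:break
arm.pause(.2)
arm.move_gripper(0.5)
arm.pause(.3);print(arm.read_opening(),arm.read_ft_force()-f0)
p=arm.read_tool_pos()
arm.line_to(B(.0503,.10),velocity=.05)
arm.move_gripper(0.8)
arm.line_to(B(.0503,.17),velocity=.15)
arm.line_to(B(-.03,.33),velocity=.25)
arm.pause(.3)
wshot("w8");cv2.imwrite("pics/s8.png",snapshot("scene"));cv2.imwrite("pics/t8.png",snapshot("top"))
print(arm.read_time())
```

```text
0.079 [-1.3 -0.1  3.4] 0.079
0.078 [-2.9  0.7  7.9] 0.0789
0.5017464004424895 [0.6035847  0.30902627 0.91192496]
22.75
```

View pics/w8.png

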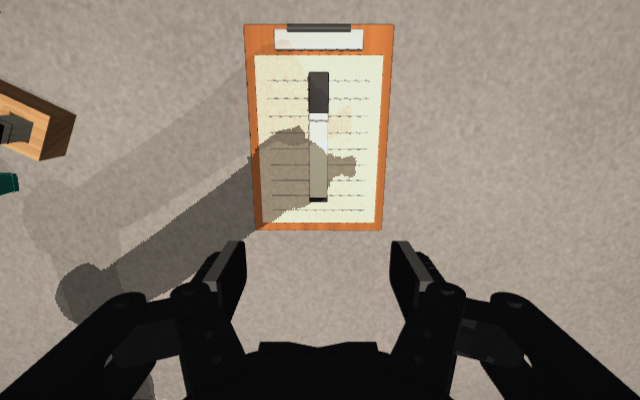

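View pics/s8.png

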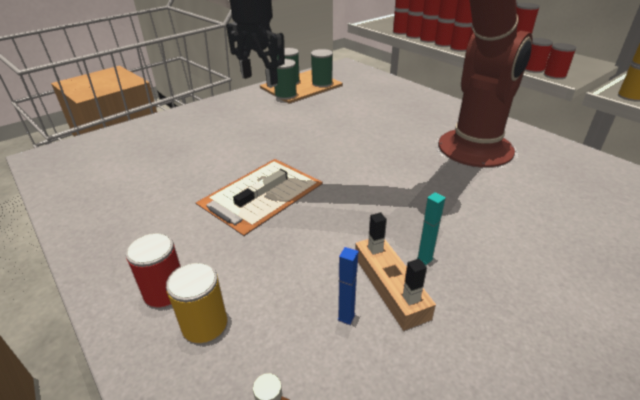

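The marker lies flat. In the wrist view it runs from the cap end at (318,72) to the foot at (318,201), on a board spanning columns 244–394 at the clip end and 260–382 at the near end. I'll check its offset from the board centre.

Run:
```python
from h import *
wload("w8")
f=lambda u,v,z:bp("w8",(u,v),z)[:2]
b=[f(*p,.006) for p in((244.5,24.5),(393.5,24.5),(382,230.5),(259.5,230.5))];bc=np.mean(b,0)
top=[f(*p,.028) for p in((309,72),(328.5,72),(327,198),(310,198))];mc=np.mean(top,0)
ax=(b[0]+b[1]-b[2]-b[3])/2;ma=(top[0]+top[1]-top[2]-top[3])/2
u=ax/np.linalg.norm(ax);d=mc-bc
print(bc,np.linalg.norm(ax),mc,np.linalg.norm(ma),d@u,d@[-u[1],u[0]],np.degrees(np.arctan2(ma[1],ma[0])-np.arctan2(ax[1],ax[0])))
```

```text
[ 0.56474736 -0.20396846] 0.248836449333486 [ 0.5649159  -0.20221352] 0.14484514360533934 0.0004776359320293125 0.0016970821763354488 -0.6749601618971067
```

Measured from the same picture, the marker is 0.5 mm off along the board and 1.7 mm across, with a yaw of 0.7°. The board measures 249 mm (250 expected). Handing in.

Run:
```python
from station import arm,ticket
print(arm.read_time(),arm.read_ft_force());ticket.finish_job()
```

```text
22.75 [-0.37458022 -0.18047562 -0.92892983]
the job is handed in; nothing more can be done
```

I laid the long black-capped marker lengthwise on the middle of the clipboard and handed the job in at 22.75 s. I took it from the middle socket at 25 N and pressed its foot on the board. The hand then arced over, keeping hold until the marker was about 5° from flat, and only then let go.

**Last checks:**
- **Position:** the marker lies flat, cap end towards the clip. It is about 0.5 mm off centre along the board and 1.7 mm across, with a yaw of about 0.7°.
- **Other objects:** both short markers still stand in the rack, and the blue and turquoise look-alikes are where they were. The gripper is clear of everything.

**What disagreed:**
- **Board centre:** the cameras differed by up to about 6 mm, most in y. The placing used a middle value, and the wrist picture at the end confirmed it.
- **Swing radius:** the effective radius was about 5 mm shorter than I first assumed. I corrected it partway; the foot had not slid when I checked at about 30° and 65° of tilt.
- **Press force:** it dropped to about 1–2 N late in the swing, below the 8 N I was aiming for.
- **Marker length:** it measured 145 mm in the last picture, not 150. I put this down to rough edge picking at the foot end.

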